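Tighten the lens retaining ring of a scanner head with a pin spanner

ROBOT

A 6-joint arm with a two-finger parallel gripper is mounted at the origin on the work surface. World frame = base frame: x ahead of the robot, y to its left, z up, the work surface at z = 0. Lengths are in m, angles in degrees, forces in N, time in s.
With the tool pointing down it reaches from about 0.325 to 0.925 m from the base axis. Payload 3.1 kg.
Tool frame: the origin (TCP) lies midway between the tips of the shut fingers; the grasp point (between the pads) lies 19 mm behind it (env.grip_point_offset is the distance from the TCP to the grasp point, in m); z points along the fingers, y is the direction in which the jaws open and shut (so a half turn about z gives the same grasp; the last joint's range is limited). The gripper opens to 85 mm and grips with 20 to 120 N. Pads are 22 mm wide; open, the fingers measure 114 mm over their backs; the gripper's body (76 mm by 85 mm) begins 54 mm behind the grasp point. The pads swing forward as they close: fully open they stand 13 mm farther back than shut.
Start: joints at [-77.533, 12.427, 92.441, -0, 75.132, -6.429], TCP at [0.202, -0.591, 0.231] pointing down, gripper open.
Joint ranges: [-157.48, 157.48], [-44.54, 120.13], [17.64, 146.25], [-64.5, 244.5], [7.68, 150.69], [-147.95, 147.95]. Speed limits (degrees/s): [159.86, 159.86, 180, 180, 180, 180].

INTERFACE

Orientations are given as a 3x3 rotation matrix whose columns are the frame's x, y, z axes.
In Python, from plant import env gives the robot as it stands.
- The arm moves only by the tool servo_tool, never from a script. Its argument "rows" is a list that holds one entry, the list of rows, each a list of 7 numbers: the turn, a rotation vector about the tool's x, y, z in degrees, then the shift along the tool's x, y, z in m, then the opening in per cent of the stroke, from 0 (shut) to 100 (fully open). A call has 1 to 8 rows; each row shifts and turns the commanded pose from where the row before left it, along the tool's axes as they then stand; what a row does not reach is not made up. A row lasts 1/12 s, in which the tool goes at most 41.7 mm and 7.16 degrees, less where a joint would pass 70% of its speed; a pose out of reach is approached as far as the arm can. A call with a gripper value outside its range is refused whole. The fingers move at their own pace and stop on an object; "force" is the grip in N (left out, the last holds). Time passes only in rows, so rows that do not move let the fingers close. It gives the time, the measured TCP pose, the force and the opening at its end, in the units of the state.
- env.state(): the state, without advancing time (a new reading comes with each control period).
- env.grab_frame(name): name is "scene" or "top"; returns the picture (420x560x3 uint8, red, green, blue); there is no depth.
- env.calibration(name): a dict with "fx", "fy", "cx", "cy" (pixels), "camera_from_world" (4x4, takes a point from world to camera coordinates). Camera axes: x right, y down, z forward; pixel columns grow to the right and rows downward; lengths in m; the calibration is good to about 2 mm. A picture is of the moment at which its call begins. calibration takes no time and is no camera call.
- env.finish_job(): hands the job in, once; it reports no verdict.
The state is a dict: "clock": time; "joints": joint angles; "joint_vel": joint speeds; "joint_torque": joint torques, N m; "eef_pos": TCP position; "tool_rot": TCP orientation; "contact_force": force on the tool from outside, world axes, zero at the start; "moment": the same for the moment, N m; "gripper_width": finger opening in m.
Only numpy, scipy, OpenCV 4.12 (cv2) and the standard library are available. Lean on these libraries where they do the work, as an engineer would, in place of code of your own. Each camera call takes 0.05 s, during which the arm holds its last target. There are 200 camera calls.

TASK

Take the two-pin spanner from its rest block, set both pins fully into the two holes of the retaining ring round the scanner's lens, feeling for the holes with light pressure, and only then turn the ring clockwise (seen from above) until it comes up against its seat. Do not force it: lean on the ring only lightly and stop turning when it goes solid. Then put the spanner back upright in the two holes of its rest block, let go, and leave the other things on the bench alone.

Things in the scene. Friction and masses are not known exactly. Their poses are not given: they have to be found in the camera images.
- scanner: Scanner head lying on its back, fixed to the bench: grey box 150 (x) x 130 (y) x 44 mm high; a round aluminium barrel of radius 52 mm stands up from its middle to 72 mm height; on it lies the steel retaining ring (84 mm across, 34 mm bore, 10 mm thick, top face at 82 mm) round the lens. Origin: centre of the underside; z up.
- lens (a point): Centre of the retaining ring's top face, on its axis; the frame is fixed to the scanner head (it does not turn with the ring), z up. The ring has two holes, 8.5 mm diameter and 10 mm deep (through the ring, down to the barrel), on opposite sides, 28 mm from the axis. More than about 1.5 N m of twist or 25 N of push is too much for it.
- ring (a joint): Ring's turn, rad; grows clockwise seen from above, starts 0.15 to 0.45, hard seat at 1.40. Stiff (0.25 N m), stays where left. The thread's start is not known, so the value does not tell where the holes are: at value q their line lies clockwise from the scanner's x axis by q plus an unknown -0.30 to +0.30 (the same through a run), to be found by feel or by looking.
- spanner: Two-pin spanner, loose, 0.15 to 0.3 kg, upright in its rest block. Steel pins, 6 mm diameter, 8 mm long, slightly chamfered, point down at x = -28 and +28 mm; above, a dark crossbar 72 (x) x 22 (y) mm, z 8 to 18 mm, a short stem and a grey plastic grip block 34 (x) x 20 (y) mm, z 32 to 84 mm, to hold across its 20 mm. Origin: midway between the pin tips, z up. Both ways round are alike.
- rest (a point): Centre of the top face of the spanner's rest block, a fixed aluminium block 100 (x) x 50 (y) x 30 mm high; two holes of 12 mm diameter and 12 mm depth at x = -28 and +28 mm hold the pins, so that the spanner's crossbar lies on the block's top and the pin tips are 8 mm below this point. z up.
- cap: Bystander, loose: white lens cap, disc of 68 mm diameter and 14 mm height, lying on the bench; origin at the centre of its underside.
- driver: Bystander, loose: screwdriver lying on the bench along its own x axis, about 200 mm long.
- jar: Bystander, loose: small closed jar, 56 mm diameter, 75 mm high, standing on the bench; origin at the centre of its underside.
Things that resemble listed ones, but are neither listed nor needed, are in the scene too. Several things look just like the part that bears rest: the one meant starts farthest to the robot's right. There is more than one size of the scanner; the one meant has the size given above.

How it is judged:
By the outcome, as a careful person would: the job done as asked, in the order asked, and still so for the second after the job is handed in, with the robot touching nothing.
It also fails if it takes over 72 s, if anything falls off the work surface, if the arm or the gripper's body presses on something with over 40 N, if the wrist force passes 120 N, or if a joint passes its speed limit or range.

## Working session

There is one attempt and no reset: what is moved stays moved. The work goes in short steps, Python scripts to look and compute and a tool call to move; the robot and the scene stay as the last step left them, time stands still between calls to the robot, and variables do not carry over. Pictures are saved under pics/ and viewed, about 8 in all and at most 12, crops included, and the job is handed in when it is done.

Besides the shell and the picture viewer there is one more tool, called as name([rows], argument=value, ...), one row to a line, values as JSON. servo_tool: Moves the arm, as the interface text tells. Its arguments: {"type":"object","properties":{"rows":{"type":"array","items":{"type":"array","items":{"type":"array","items":{"type":"number"}}}},"force":{"type":"number"}},"required":["rows"]}

```bash
ls; mkdir -p pics; python3 - <<'E'
from plant import env
import cv2,numpy as np
for n in("scene","top"):
    f=env.grab_frame(n); cv2.imwrite(f"pics/{n}0.png",f[:,:,::-1]); c=env.calibration(n); print(n,c)
s=env.state(); print(s); print(env.grip_point_offset)
E
```

```text
pics
scene {'fx': 505.89973932315775, 'fy': 505.89973932315775, 'cx': 278.2522122231791, 'cy': 203.57275001540964, 'camera_from_world': array([[-0.74670241,  0.66493929,  0.01706637,  0.50065918],
       [ 0.42743401,  0.49933552, -0.753634  , -0.10346356],
       [-0.5096427 , -0.55544557, -0.6570727 ,  1.8000322 ],
       [ 0.        ,  0.        ,  0.        ,  1.        ]])}
top {'fx': 467.5305334117128, 'fy': 467.5305334117128, 'cx': 284.0757627615458, 'cy': 206.50572281250493, 'camera_from_world': array([[ 0.01126625, -0.9997495 ,  0.01933927, -0.14954244],
       [-0.99640784, -0.01284777, -0.08370395,  0.51331889],
       [ 0.08393145, -0.01832678, -0.99630299,  1.27880487],
       [ 0.        ,  0.        ,  0.        ,  1.        ]])}
{'clock': 0.1, 'joints': array([-7.75329634e+01,  1.24744787e+01,  9.25213895e+01, -6.95409523e-04,
        7.51322398e+01, -6.42745325e+00]), 'joint_vel': array([ 0.03217692, -0.03753359, -0.10820452, -0.02144718, -0.07083135,
       -0.04570753]), 'joint_torque': array([-1.07255259e-03, -3.98075151e+01, -3.04969561e+01, -1.19758502e-04,
        4.23923266e-03,  7.98235611e-07]), 'eef_pos': array([ 0.20225788, -0.5905759 ,  0.23005754]), 'tool_rot': array([[ 9.46115552e-01,  3.23828840e-01, -4.94136670e-04],
       [ 3.23829130e-01, -9.46113069e-01,  2.18065063e-03],
       [ 2.38648405e-04, -2.22316333e-03, -9.99997500e-01]]), 'contact_force': array([-0.09483399,  0.78314899,  0.65452576]), 'moment': array([-0.00515846, -0.00959249,  0.0599803 ]), 'gripper_width': 0.08540035942974111}
0.0187
```

View pics/scene0.png

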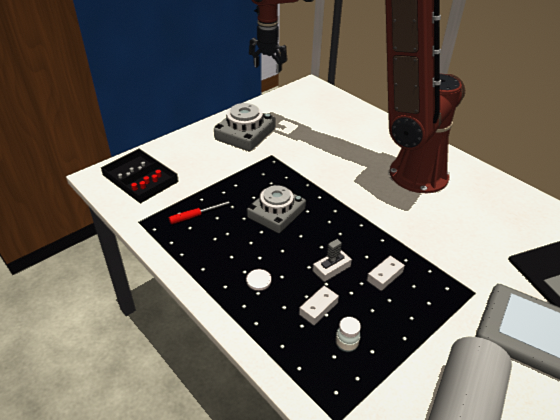

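View pics/top0.png

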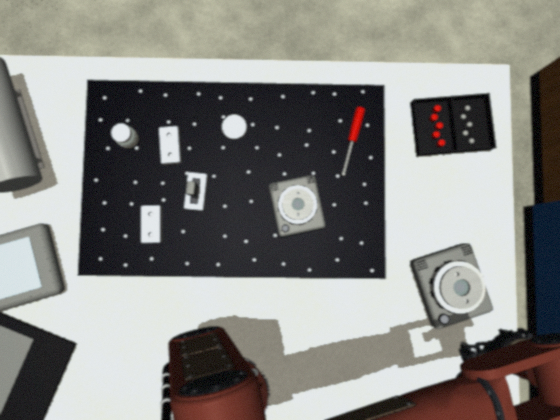

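The rest block holding the spanner is at top (195,191), the rightmost of three. There are two scanner candidates, at (297,205) and (452,285). Next I measure both scanners and the block.

```bash
cat > h.py <<'E'
from plant import env
import cv2,numpy as np
def ray(n,u,v,z):
    c=env.calibration(n);M=c["camera_from_world"];R,t=M[:3,:3],M[:3,3]
    o=-R.T@t; d=R.T@np.array([(u-c["cx"])/c["fx"],(v-c["cy"])/c["fy"],1]); return (o+d*(z-o[2])/d[2]).round(4)
def pix(n,p):
    c=env.calibration(n);M=c["camera_from_world"];q=M[:3,:3]@np.array(p)+M[:3,3]
    return (c["fx"]*q[0]/q[2]+c["cx"],c["fy"]*q[1]/q[2]+c["cy"])
E
python3 - <<'E'
from h import *
f=cv2.imread("pics/top0.png"); g=cv2.cvtColor(f,cv2.COLOR_BGR2GRAY)
m=((g>60)&(g<256)).astype(np.uint8)
m[:, :82]=0; m[:,383:]=0; m[:84]=0; m[274:]=0
cs,_=cv2.findContours(m,cv2.RETR_EXTERNAL,cv2.CHAIN_APPROX_NONE)
for c in cs:
    if cv2.contourArea(c)>150:
        r=cv2.minAreaRect(c); z=.03 if cv2.contourArea(c)<1500 else .044
        b=np.array([ray("top",*p,z)[:2] for p in cv2.boxPoints(r)])
        e=b[1]-b[0];e2=b[2]-b[1]
        print(cv2.contourArea(c),np.round(r[0],1),"ctr",b.mean(0).round(4),"sides",np.linalg.norm(e).round(4),np.linalg.norm(e2).round(4),"ang",np.degrees(np.arctan2(e[1],e[0])).round(1),np.degrees(np.arctan2(e2[1],e2[0])).round(1))
def crop(n,x,y,w,h,k): 
    i=cv2.imread(f"pics/{n}0.png")[y:y+h,x:x+w]; return cv2.resize(i,(w*k,h*k),interpolation=cv2.INTER_CUBIC)
a=crop("top",255,165,80,80,5);b=crop("top",160,155,80,80,5)
c=crop("scene",240,175,80,60,5);d=crop("scene",300,230,80,60,5)
cv2.imwrite("pics/c1.png",np.vstack([np.hstack([a,b]),])); cv2.imwrite("pics/c2.png",np.hstack([c,d]))
q=[ray("top",*p,.044) for p in [(410,258),(472,241),(496,312),(430,328)]]
print([np.linalg.norm(q[i]-q[(i+1)%4]).round(3) for i in range(4)])
E
```

```text
806.5 [150.  223.5] ctr [0.4631 0.2244] sides 0.0602 0.1073 ang -89.2 -178.1
2594.0 [293.6 204.2] ctr [ 0.5206 -0.1692] sides 0.1509 0.161 ang -78.0 -168.6
797.5 [195.  190.9] ctr [0.5548 0.1038] sides 0.1105 0.0645 ang -0.4 -91.2
790.0 [168.9 141.8] ctr [0.6915 0.1801] sides 0.0606 0.1247 ang -85.2 -174.6
526.0 [125.  137.3] ctr [0.7024 0.3021] sides 0.0673 0.0961 ang -59.9 -150.4
541.0 [234. 126.] ctr [ 7.393e-01 -3.000e-04] sides 0.073 0.0742 ang -89.1 -179.0
318.5 [350.5 143.4] ctr [ 0.6956 -0.3281] sides 0.2128 0.0277 ang -18.4 -108.1
282.5 [ 84.5 142.5] ctr [0.6875 0.4134] sides 0.0139 0.3303 ang -88.8 -177.3
[np.float64(0.178), np.float64(0.201), np.float64(0.186), np.float64(0.194)]
```

View pics/c1.png

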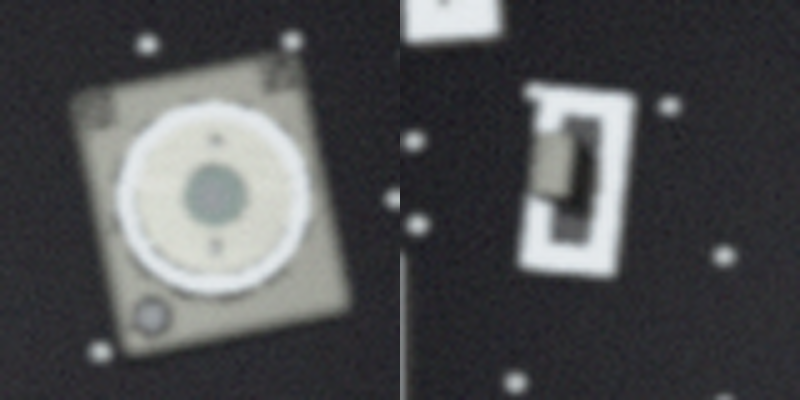

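The scanner on the mat measures about 150 mm on its long side. The other one is about 180x200 mm, so the mat one is meant. In the crop its ring holes are at (216,140) and (216,247). Now fine measurements of the ring, holes, grip and block.

```bash
cat > meas.py <<'E'
from h import *
f=cv2.imread("pics/top0.png").astype(np.float32); g=cv2.cvtColor(f,cv2.COLOR_BGR2GRAY)
def dark(u,v,r=3):
    p=g[v-r:v+r+1,u-r:u+r+1]; w=np.clip(np.median(p)-12-p,0,None); yy,xx=np.mgrid[v-r:v+r+1,u-r:u+r+1]
    return (w*xx).sum()/w.sum(),(w*yy).sum()/w.sum()
A=dark(298,193);B=dark(298,214); a,b=ray("top",*A,.082),ray("top",*B,.082)
print("holes",A,B,a,b,"ctr",(a+b)/2,"dist",np.linalg.norm(a-b),"ang",np.degrees(np.arctan2(*(a-b)[[1,0]])))
# white barrel top ellipse at z .072
w=(f.min(2)>215).astype(np.uint8); w[:, :275]=0;w[:,325:]=0;w[:180]=0;w[228:]=0
c=max(cv2.findContours(w,cv2.RETR_EXTERNAL,cv2.CHAIN_APPROX_NONE)[0],key=len); e=cv2.fitEllipse(c)
print("barrel",e,ray("top",*e[0],.072))
# block
w=(f.min(2)>170).astype(np.uint8); w[:, :178]=0;w[:,212:]=0;w[:165]=0;w[215:]=0
c=max(cv2.findContours(w,cv2.RETR_EXTERNAL,cv2.CHAIN_APPROX_NONE)[0],key=len); r=cv2.minAreaRect(c)
q=np.array([ray("top",*p,.03)[:2] for p in cv2.boxPoints(r)]);print("block",r,q.mean(0),q.tolist())
# grip top & crossbar from crop reading
for nm,ps,z in [("griptop",[(533,133),(573,133),(573,200),(533,195)],.106),("bar",[(565,115),(602,117),(588,245),(549,242)],.04)]:
    q=np.array([ray("top",160+(u-400)/5-.4,155+v/5-.4,z)[:2] for u,v in ps]); print(nm,q.tolist(),q.mean(0))
E
python3 meas.py
```

```text
holes (np.float64(297.8420644327404), np.float64(192.48060244105173)) (np.float64(297.82557176376264), np.float64(213.66171199436423)) [ 0.5481 -0.1785  0.082 ] [ 0.4915 -0.179   0.082 ] ctr [ 0.5198  -0.17875  0.082  ] dist 0.056602208437480636 ang 0.5061332964961521
barrel ((297.224609375, 203.96453857421875), (35.56774139404297, 35.890506744384766), 122.03960418701172) [ 0.5183 -0.1776  0.072 ]
block ((194.96405029296875, 190.8985595703125), (19.344532012939453, 35.931270599365234), 2.2906100749969482) [0.5548   0.103875] [[0.5055, 0.1311], [0.6055, 0.13], [0.6041, 0.0765], [0.5041, 0.0779]]
griptop [[0.571, 0.1142], [0.5713, 0.0934], [0.5362, 0.0924], [0.5385, 0.1132]] [0.55425 0.1033 ]
bar [[0.5902, 0.1096], [0.5894, 0.0893], [0.5186, 0.0951], [0.5199, 0.1164]] [0.554525 0.1026  ]
```

View pics/c2.png

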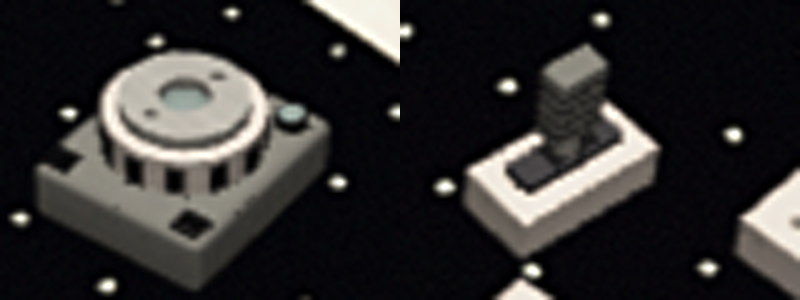

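servo_tool([
  [[0,0,-7,0,0,0,60],[0,0,-7,0,0,0,60]],
])

```text
clock: 0.27
eef_pos: [0.2023, -0.5908, 0.2304]
tool_rot: [[0.836, 0.548, -0.0], [0.548, -0.836, 0.002], [0.001, -0.002, -1.0]]
contact_force: [-0.4, 0.2, 0.2]
gripper_width: 0.0638
```

servo_tool([
  [[0,0,0,0.03375,-0.01935,0,60],[0,0,0,0.03375,-0.01935,0,60],[0,0,0,0.03375,-0.01935,0,60],[0,0,0,0.03375,-0.01935,0,60],[0,0,0,0.03375,-0.01935,0,60],[0,0,0,0.03375,-0.01935,0,60],[0,0,0,0.03375,-0.01935,0,60],[0,0,0,0.03375,-0.01935,0,60]],
])

```text
clock: 0.93
eef_pos: [0.3452, -0.3127, 0.2308]
tool_rot: [[0.84, 0.543, -0.0], [0.543, -0.84, 0.001], [0.0, -0.001, -1.0]]
contact_force: [1.2, -0.5, -0.6]
gripper_width: 0.0514
```

servo_tool([
  [[0,0,0,0.03375,-0.01935,0,60],[0,0,0,0.03375,-0.01935,0,60],[0,0,0,0.03375,-0.01935,0,60],[0,0,0,0.03375,-0.01935,0,60],[0,0,0,0.03375,-0.01935,0,60],[0,0,0,0.03375,-0.01935,0,60],[0,0,0,0.03375,-0.01935,0,60],[0,0,0,0.03375,-0.01935,0,60]],
])

```text
clock: 1.6
eef_pos: [0.4879, -0.0361, 0.231]
tool_rot: [[0.84, 0.543, -0.0], [0.543, -0.84, -0.0], [-0.0, -0.0, -1.0]]
contact_force: [0.5, -1.7, -0.4]
gripper_width: 0.0511
```

servo_tool([
  [[0,0,0,0.03375,-0.01935,0,60],[0,0,0,0.03375,-0.01935,0,60],[0,0,0,0.03375,-0.01935,0,60],[0,0,0,0.03375,-0.01935,0,60],[0,0,-7,0,0,0,60],[0,0,-7,0,0,0,60],[0,0,-7,0,0,0,60],[0,0,-7,0,0,0,60]],
])

```text
clock: 2.27
eef_pos: [0.5585, 0.1008, 0.2304]
tool_rot: [[0.48, 0.877, -0.002], [0.877, -0.48, -0.0], [-0.001, -0.001, -1.0]]
contact_force: [0.6, -0.0, 0.3]
gripper_width: 0.0513
```

servo_tool([
  [[0,0,-7,0,0,0,60],[0,0,-7,0,0,0,60],[0,0,-7,0,0,0,60],[0,0,-7,0,0,0,60],[0,0,-7,0,0,0,60],[0,0,-7,0,0,0,60],[0,0,-7,0,0,0,60],[0,0,-7,0,0,0,60]],
])

```text
clock: 2.93
eef_pos: [0.5585, 0.1002, 0.2306]
tool_rot: [[-0.458, 0.889, -0.001], [0.889, 0.458, -0.0], [0.001, -0.001, -1.0]]
contact_force: [0.2, -0.4, -0.0]
gripper_width: 0.0508
```

servo_tool([
  [[0,0,-7,0,0,0,60],[0,0,-7,0,0,0,60],[0,0,-7,0,0,0,60],[0,0,-7,0,0,0,60],[0,0,-7,0,0,0,60],[0,0,-7,0,0,0,60],[0,0,-7,0,0,0,60],[0,0,-7,0,0,0,60]],
])

```text
clock: 3.6
eef_pos: [0.5585, 0.1002, 0.2306]
tool_rot: [[-0.993, 0.118, -0.001], [0.118, 0.993, -0.0], [0.001, -0.0, -1.0]]
contact_force: [-0.5, -0.3, 0.3]
gripper_width: 0.0511
```

servo_tool([
  [[0,0,-2,0.004,0.002,0,60],[0,0,0,0,0,0.03,60],[0,0,0,0,0,0.03,60],[0,0,0,0,0,0.03,60],[0,0,0,0,0,0.03,60],[0,0,0,0,0,0.02,60],[0,0,0,0,0,0.015,60],[0,0,0,0,0,0.015,60]],
], force=50)

```text
clock: 4.27
eef_pos: [0.5539, 0.1026, 0.0591]
tool_rot: [[-0.996, 0.089, -0.003], [0.089, 0.996, -0.0], [0.003, -0.0, -1.0]]
contact_force: [1.1, 0.7, 0.4]
gripper_width: 0.0515
```

servo_tool([
  [[0,0,0,0,0,0,40],[0,0,0,0,0,0,30],[0,0,0,0,0,0,25],[0,0,0,0,0,0,20],[0,0,0,0,0,0,15],[0,0,0,0,0,0,0],[0,0,0,0,0,0,0],[0,0,0,0,0,0,0]],
])

```text
clock: 4.93
eef_pos: [0.5557, 0.1027, 0.0621]
tool_rot: [[-0.996, 0.089, 0.001], [0.089, 0.996, -0.0], [-0.001, 0.0, -1.0]]
contact_force: [-1.1, 0.6, 0.6]
gripper_width: 0.0193
```

servo_tool([
  [[0,0,0,0,0,0,0],[0,0,0,0,0,0,0]],
])

```text
clock: 5.1
eef_pos: [0.5557, 0.1027, 0.062]
tool_rot: [[-0.996, 0.089, 0.001], [0.089, 0.996, -0.0], [-0.001, 0.0, -1.0]]
contact_force: [-2.0, -1.5, 2.6]
gripper_width: 0.0195
```

servo_tool([
  [[0,0,0,0,0,-0.005,0],[0,0,0,0,0,-0.015,0],[0,0,0,0,0,-0.02,0],[0,0,0,0,0,-0.03,0],[0,0,0,0,0,-0.03,0],[0,0,0,0,0,0,0],[0,0,0,0,0,0,0]],
])

```text
clock: 5.68
eef_pos: [0.5571, 0.1028, 0.1636]
tool_rot: [[-0.996, 0.089, 0.005], [0.089, 0.996, 0.0], [-0.005, 0.001, -1.0]]
contact_force: [0.6, 0.3, -2.4]
gripper_width: 0.0194
```

```bash
python3 - <<'E'
from h import *
for u,v in [(283,189.8),(269.8,197.2)]: print(ray("scene",u,v,.082))
s=env.state(); print(s["joints"].round(1),s["contact_force"].round(2),s["moment"].round(2))
a=env.grab_frame("top")[:,:,::-1];b=env.grab_frame("scene")[:,:,::-1]
cv2.imwrite("pics/top1.png",a);cv2.imwrite("pics/scene1.png",b)
u,v=map(int,pix("scene",(.555,.103,.14)));print(u,v)
u2,v2=map(int,pix("top",(.555,.103,.14)));print(u2,v2)
k=lambda i,u,v:cv2.resize(i[v-40:v+40,u-40:u+40],(400,400),interpolation=cv2.INTER_CUBIC)
cv2.imwrite("pics/c3.png",np.hstack([k(a,u2,v2),k(b,u,v)]))
E
```

```text
[ 0.4935 -0.1784  0.082 ]
[ 0.5487 -0.1782  0.082 ]
[  3.4   9.1 104.   -0.   66.6 -81.5] [ 0.63  0.35 -2.41] [-0.02  0.04  0.  ]
336 233
187 185
```

View pics/c3.png

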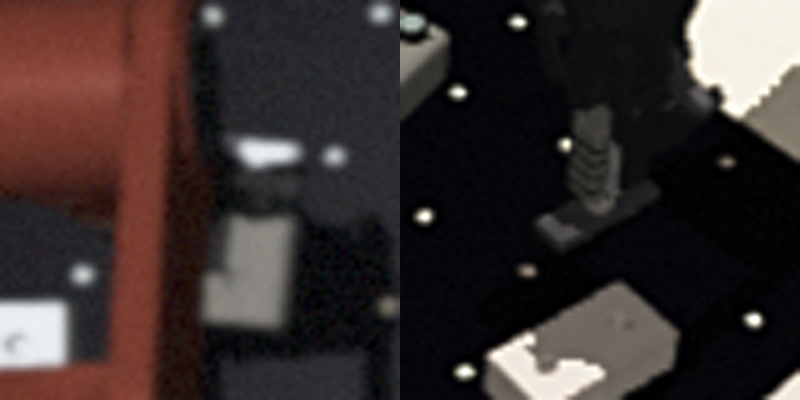

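servo_tool([
  [[0,0,0,0.0013,-0.02,0,0],[0,0,0,0.0013,-0.04,0,0],[0,0,0,0.0013,-0.04,0,0],[0,0,0,0.0013,-0.04,0,0],[0,0,0,0.0013,-0.04,0,0],[0,0,0,0.0013,-0.04,0,0],[0,0,0,0.0013,-0.04,0,0],[0,0,0,0.0012,-0.024,0,0]],
])

```text
clock: 6.45
eef_pos: [0.5173, -0.1822, 0.1586]
tool_rot: [[-0.996, 0.091, -0.004], [0.091, 0.996, 0.0], [0.004, -0.0, -1.0]]
contact_force: [0.4, -0.0, -1.9]
gripper_width: 0.0197
```

servo_tool([
  [[0,0,-5.5,0,0,0,0],[0,0,0,0,0,0.015,0],[0,0,0,0,0,0.01,0],[0,0,0,0,0,0,0],[0,0,0,0,0,0,0]],
])

```text
clock: 6.87
eef_pos: [0.5177, -0.1779, 0.1334]
tool_rot: [[-1.0, -0.007, -0.005], [-0.007, 1.0, 0.003], [0.005, 0.003, -1.0]]
contact_force: [0.3, -0.5, -1.2]
gripper_width: 0.0198
```

```bash
python3 - <<'E'
from h import *
for u,v in [(340.6,256.6),(325.2,265.6)]: print("block hole",ray("scene",u,v,.03))
s=env.state(); print(s["joints"].round(1),s["eef_pos"],s["contact_force"].round(2),s["moment"].round(2))
b=env.grab_frame("scene")[:,:,::-1]
cv2.imwrite("pics/scene2.png",b)
p=s["eef_pos"]; 
u,v=map(int,pix("scene",(.52,-.179,.09)));print(u,v)
i=cv2.resize(b[v-30:v+30,u-40:u+40],(800,600),interpolation=cv2.INTER_CUBIC)
for sg in(-.028,.028):
  for z,c in((p[2]-.04,(0,255,0)),(.082,(0,0,255))):
    a=pix("scene",(.5208+sg,-.1786,z)); cv2.circle(i,(int((a[0]-u+40.5)*10),int((a[1]-v+30.5)*10)),4,c,1)
cv2.imwrite("pics/c4.png",i)
E
```

```text
block hole [0.5265 0.1068 0.03  ]
block hole [0.5848 0.102  0.03  ]
[ -26.3    9.3  107.3    0.    63.7 -116.7] [ 0.51767443 -0.17794655  0.13344163] [ 0.3  -0.54 -1.22] [ 0.02 -0.01  0.05]
276 191
```

View pics/c4.png

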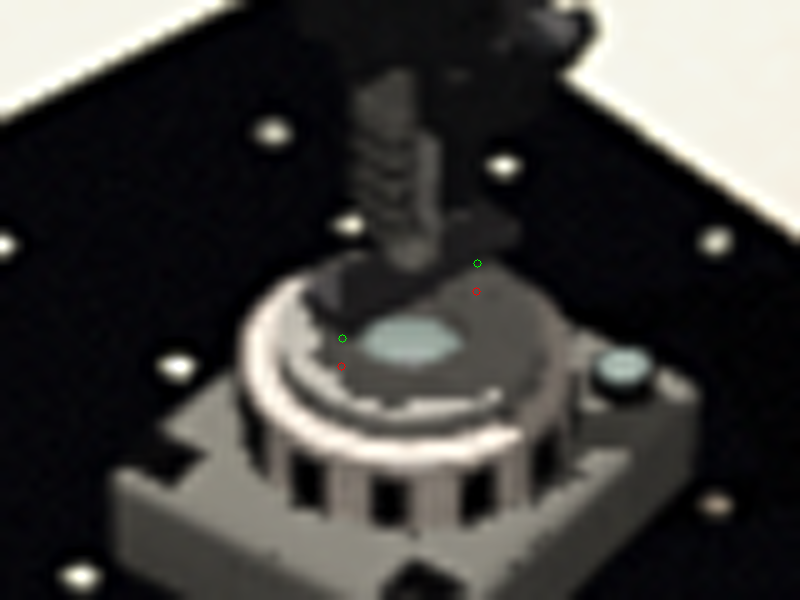

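The picture shows the bar's near end at about (325,300) in the crop, over the ring's edge. I project the bar's end corners from the measured TCP to check the spanner's offset in the grip.

servo_tool([
  [[0,0,0,-0.0039,-0.001,0,0],[0,0,0,0,0,0,0],[0,0,0,0,0,0,0],[0,0,0,0,0,0,0]],
])

```text
clock: 7.25
eef_pos: [0.5242, -0.1802, 0.137]
tool_rot: [[-1.0, -0.007, 0.001], [-0.007, 1.0, -0.001], [-0.001, -0.001, -1.0]]
contact_force: [0.8, 0.2, -2.6]
gripper_width: 0.0195
```

```bash
python3 - <<'E'
from h import *
s=env.state(); p=s["eef_pos"]; print(p,s["contact_force"].round(2),s["moment"].round(2))
for n,X,Y,Z in (("then",.5177,-.1779,.1334),):
  for sx in(-.036,.036):
    for sy in(-.011,.011):
      for z in (8,18):
        a=pix("scene",(X+sx,Y+sy,Z-.04+z/1000)); print(sx,sy,z,int((a[0]-276+40.5)*10),int((a[1]-191+30.5)*10))
E
```

```text
[ 0.52423742 -0.18022323  0.13698311] [ 0.78  0.23 -2.59] [ 0.01 -0.03  0.02]
-0.036 -0.011 8 481 213
-0.036 -0.011 18 482 188
-0.036 0.011 8 529 247
-0.036 0.011 18 530 222
0.036 -0.011 8 308 308
0.036 -0.011 18 308 283
0.036 0.011 8 355 343
0.036 0.011 18 355 318
```

servo_tool([
  [[0,0,0,0,0,0,0],[0,0,0,0,0,0,0],[0,0,0,0,0,0,0],[0,0,0,0,0,0,0]],
])

```text
clock: 7.58
eef_pos: [0.5237, -0.1802, 0.1364]
tool_rot: [[-1.0, -0.007, 0.0], [-0.007, 1.0, -0.0], [-0.0, -0.0, -1.0]]
contact_force: [-0.2, -0.8, -2.6]
gripper_width: 0.0196
```

```bash
python3 - <<'E'
from h import *
s=env.state(); p=s["eef_pos"]; print(p,s["contact_force"].round(2),s["moment"].round(2))
b=env.grab_frame("scene")[:,:,::-1]; t=env.grab_frame("top")[:,:,::-1]
u,v=map(int,pix("scene",(.52,-.179,.09))); U,V=map(int,pix("top",(.52,-.179,.09)))
k=lambda i,u,v:cv2.resize(np.clip(i[v-25:v+25,u-25:u+25].astype(float)*1.7,0,255).astype(np.uint8),(400,400),interpolation=cv2.INTER_CUBIC)
cv2.imwrite("pics/c5.png",np.hstack([k(b,u,v),k(t,U,V)])); print(u,v,U,V)
for sx in(-.036,.036):
    for sy in(-.011,.011):
      for z in (8,18):
        a=pix("scene",(p[0]+sx,p[1]+sy,p[2]-.04+z/1000)); print(sx,sy,z,int((a[0]-u+25.5)*8),int((a[1]-v+25.5)*8))
E
```

```text
[ 0.52365686 -0.18022529  0.13636754] [-0.17 -0.81 -2.65] [ 0.01 -0.01  0.06]
276 191 298 202
-0.036 -0.011 8 250 128
-0.036 -0.011 18 250 108
-0.036 0.011 8 288 155
-0.036 0.011 18 288 135
0.036 -0.011 8 110 204
0.036 -0.011 18 110 184
0.036 0.011 8 148 232
0.036 0.011 18 148 212
```

View pics/c5.png

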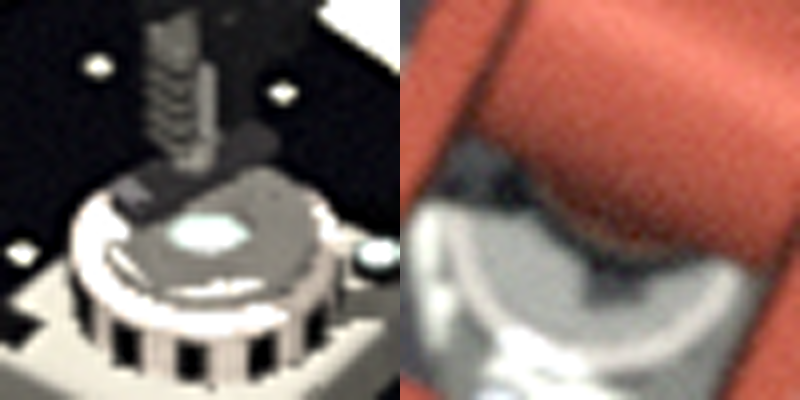

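servo_tool([
  [[0,0,0,0.0032,0.0014,0,0],[0,0,0,0,0,0.004,0],[0,0,0,0,0,0.004,0],[0,0,0,0,0,0.003,0],[0,0,0,0,0,0,0],[0,0,0,0,0,0,0],[0,0,0,0,0,0,0],[0,0,0,0,0,0,0]],
])

```text
clock: 8.35
eef_pos: [0.5206, -0.1789, 0.1254]
tool_rot: [[-1.0, -0.007, 0.0], [-0.007, 1.0, -0.0], [-0.0, -0.0, -1.0]]
contact_force: [0.0, -0.0, -2.8]
gripper_width: 0.0193
```

servo_tool([
  [[0,0,0,0,0,0.001,0],[0,0,0,0,0,0.001,0],[0,0,0,0,0,0.001,0],[0,0,0,0,0,0,0],[0,0,0,0,0,0,0]],
])

```text
clock: 8.77
eef_pos: [0.5204, -0.1788, 0.1222]
tool_rot: [[-1.0, -0.007, -0.0], [-0.007, 1.0, 0.0], [0.0, 0.0, -1.0]]
contact_force: [0.1, -0.3, -2.0]
gripper_width: 0.0195
```

servo_tool([
  [[0,0,0,0,0,0.001,0],[0,0,0,0,0,0,0],[0,0,0,0,0,0,0]],
])

```text
clock: 9.02
eef_pos: [0.5206, -0.1789, 0.1218]
tool_rot: [[-1.0, -0.007, 0.0], [-0.007, 1.0, -0.0], [-0.0, -0.0, -1.0]]
contact_force: [-1.2, 0.4, 0.4]
gripper_width: 0.0194
```

servo_tool([
  [[0,0,0,0,0,0.001,0],[0,0,0,0,0,0,0],[0,0,0,0,0,0,0]],
])

```text
clock: 9.27
eef_pos: [0.5208, -0.1789, 0.1214]
tool_rot: [[-1.0, -0.007, 0.0], [-0.007, 1.0, -0.0], [-0.0, -0.0, -1.0]]
contact_force: [-3.1, 0.9, 5.2]
gripper_width: 0.0197
```

```bash
python3 - <<'E'
from h import *
s=env.state(); print(s["eef_pos"].round(5),s["contact_force"].round(2),s["moment"].round(3))
E
```

```text
[ 0.52078 -0.17895  0.12139] [-3.08  0.92  5.17] [0.298 0.464 0.009]
```

servo_tool([
  [[0,0,0,0.001,0,0,0],[0,0,0,0,0,0,0],[0,0,0,0,0,0,0]],
])

```text
clock: 9.52
eef_pos: [0.5205, -0.179, 0.1214]
tool_rot: [[-1.0, -0.007, 0.002], [-0.007, 1.0, -0.0], [-0.002, -0.0, -1.0]]
contact_force: [-1.2, 1.6, 6.2]
gripper_width: 0.0192
```

```bash
python3 - <<'E'
from h import *
s=env.state(); print(s["eef_pos"].round(5),s["contact_force"].round(2),s["moment"].round(3))
E
```

```text
[ 0.5205  -0.17901  0.12138] [-1.2   1.65  6.15] [ 0.343  0.148 -0.074]
```

servo_tool([
  [[0,0,0,0,0.0006,0,0],[0,0,0,0,0.0006,0,0],[0,0,0,0,0,0,0],[0,0,0,0,0,0,0]],
])

```text
clock: 9.85
eef_pos: [0.5205, -0.1786, 0.1213]
tool_rot: [[-1.0, -0.007, 0.002], [-0.007, 1.0, -0.002], [-0.002, -0.002, -1.0]]
contact_force: [-0.0, -0.4, 5.2]
gripper_width: 0.0195
```

servo_tool([
  [[0,0,0,0.0006,0,0,0],[0,0,0,0.0006,0,0,0],[0,0,0,0,0,0,0],[0,0,0,0,0,0,0]],
])

```text
clock: 10.18
eef_pos: [0.5196, -0.1784, 0.1211]
tool_rot: [[-1.0, -0.007, 0.003], [-0.007, 1.0, -0.002], [-0.003, -0.002, -1.0]]
contact_force: [1.8, -1.0, -0.1]
gripper_width: 0.0195
```

```bash
python3 - <<'E'
from h import *
s=env.state(); print(s["eef_pos"].round(5),s["contact_force"].round(2),s["moment"].round(3))
E
```

```text
[ 0.51964 -0.17837  0.12111] [ 1.75 -0.98 -0.07] [-0.097 -0.123 -0.042]
```

The push fell away, so the pins are probably entering. I ease down.

servo_tool([
  [[0,0,0,0,0,0.001,0],[0,0,0,0,0,0,0],[0,0,0,0,0,0,0]],
])

```text
clock: 10.43
eef_pos: [0.5172, -0.1768, 0.1177]
tool_rot: [[-1.0, -0.007, -0.002], [-0.007, 1.0, 0.002], [0.002, 0.002, -1.0]]
contact_force: [1.8, 0.5, -3.2]
gripper_width: 0.0192
```

servo_tool([
  [[0,0,0,0,0,0.001,0],[0,0,0,0,0,0,0],[0,0,0,0,0,0,0]],
])

```text
clock: 10.68
eef_pos: [0.5172, -0.177, 0.1172]
tool_rot: [[-1.0, -0.007, -0.002], [-0.007, 1.0, 0.001], [0.002, 0.001, -1.0]]
contact_force: [0.5, -0.2, -3.2]
gripper_width: 0.0196
```

servo_tool([
  [[0,0,0,0,0,0.001,0],[0,0,0,0,0,0.001,0],[0,0,0,0,0,0,0],[0,0,0,0,0,0,0]],
])

```text
clock: 11.02
eef_pos: [0.5177, -0.1776, 0.116]
tool_rot: [[-1.0, -0.007, -0.001], [-0.007, 1.0, 0.0], [0.001, 0.0, -1.0]]
contact_force: [0.3, -0.2, -3.8]
gripper_width: 0.0194
```

servo_tool([
  [[0,0,0,0,0,0.001,0],[0,0,0,0,0,0,0],[0,0,0,0,0,0,0]],
])

```text
clock: 11.27
eef_pos: [0.5181, -0.1777, 0.1152]
tool_rot: [[-1.0, -0.007, -0.0], [-0.007, 1.0, 0.0], [0.0, 0.0, -1.0]]
contact_force: [0.4, -0.4, -2.2]
gripper_width: 0.0196
```

servo_tool([
  [[0,0,0,0,0,0.001,0],[0,0,0,0,0,0,0],[0,0,0,0,0,0,0]],
])

```text
clock: 11.52
eef_pos: [0.5182, -0.1776, 0.1142]
tool_rot: [[-1.0, -0.007, -0.0], [-0.007, 1.0, 0.0], [0.0, 0.0, -1.0]]
contact_force: [0.8, 0.0, -3.0]
gripper_width: 0.019
```

servo_tool([
  [[0,0,0,0,0,0.001,0],[0,0,0,0,0,0,0],[0,0,0,0,0,0,0]],
])

```text
clock: 11.77
eef_pos: [0.5184, -0.1778, 0.114]
tool_rot: [[-1.0, -0.007, 0.0], [-0.007, 1.0, -0.0], [-0.0, -0.0, -1.0]]
contact_force: [-2.5, 0.1, 2.5]
gripper_width: 0.0193
```

servo_tool([
  [[0,0,0,0,0,0.0005,0],[0,0,0,0,0,0,0],[0,0,0,0,0,0,0]],
])

```text
clock: 12.02
eef_pos: [0.5184, -0.1778, 0.1139]
tool_rot: [[-1.0, -0.007, 0.0], [-0.007, 1.0, -0.0], [-0.0, -0.0, -1.0]]
contact_force: [-3.7, 1.1, 5.3]
gripper_width: 0.0193
```

Both pins are fully seated: TCP z is 0.1139, 8 mm below the ring-face contact, with the push rising as the bar lands. Now I turn clockwise.

servo_tool([
  [[0,0,1,0,0,-0.0005,0],[0,0,2,0,0,0,0],[0,0,2,0,0,0,0],[0,0,2,0,0,0,0],[0,0,2,0,0,0,0],[0,0,2,0,0,0,0],[0,0,2,0,0,0,0]],
])

```text
clock: 12.6
eef_pos: [0.5189, -0.1766, 0.1139]
tool_rot: [[-0.976, 0.22, 0.001], [0.22, 0.976, 0.002], [-0.001, 0.002, -1.0]]
contact_force: [-2.1, 3.8, 4.7]
gripper_width: 0.0195
```

```bash
cat > st.py <<'E'
from h import *
s=env.state(); R=s["tool_rot"]; print(s["eef_pos"].round(4),s["contact_force"].round(2),s["moment"].round(3),"th",np.degrees(np.arctan2(R[1,0],R[0,0])).round(2),s["joints"][5].round(1),s["clock"])
E
python3 st.py
```

```text
[ 0.5189 -0.1766  0.1139] [-2.09  3.76  4.66] [0.749 0.116 0.351] th 167.31 -103.6 12.6
```

servo_tool([
  [[0,0,2,0,0.0005,0,0],[0,0,2,0,0.0005,0,0],[0,0,2,0,0,0,0],[0,0,2,0,0,0,0],[0,0,2,0,0,0,0],[0,0,2,0,0,0,0],[0,0,0,0,0,0,0]],
])

```text
clock: 13.18
eef_pos: [0.5191, -0.1762, 0.114]
tool_rot: [[-0.909, 0.417, 0.001], [0.417, 0.909, 0.001], [-0.001, 0.001, -1.0]]
contact_force: [-2.9, 2.5, 4.2]
gripper_width: 0.0193
```

```bash
python3 st.py
```

```text
[ 0.5191 -0.1762  0.114 ] [-2.86  2.54  4.16] [ 0.563  0.129 -0.002] th 155.36 -91.5 13.1833
```

servo_tool([
  [[0,0,2,0.0007,0.0004,0,0],[0,0,2,0,0,0,0],[0,0,2,0,0,0,0],[0,0,2,0,0,0,0],[0,0,2,0,0,0,0],[0,0,2,0,0,0,0]],
])

```text
clock: 13.68
eef_pos: [0.5192, -0.1758, 0.114]
tool_rot: [[-0.802, 0.597, 0.003], [0.597, 0.802, 0.0], [-0.002, 0.002, -1.0]]
contact_force: [1.0, 3.8, 3.8]
gripper_width: 0.0195
```

```bash
python3 st.py
```

```text
[ 0.5192 -0.1758  0.114 ] [1.   3.83 3.83] [ 0.506 -0.115  0.27 ] th 143.37 -79.5 13.6833
```

servo_tool([
  [[0,0,2,0,0,0,0],[0,0,2,0,0,0,0],[0,0,2,0,0,0,0],[0,0,2,0,0,0,0],[0,0,2,0,0,0,0]],
])

```text
clock: 14.1
eef_pos: [0.5194, -0.1757, 0.114]
tool_rot: [[-0.687, 0.727, 0.003], [0.727, 0.687, 0.0], [-0.002, 0.003, -1.0]]
contact_force: [0.7, 2.9, 3.8]
gripper_width: 0.0195
```

```bash
python3 st.py
```

```text
[ 0.5194 -0.1757  0.114 ] [0.75 2.92 3.76] [ 0.565 -0.223  0.286] th 133.36 -69.5 14.1
```

servo_tool([
  [[0,0,1.5,0,0,0,0],[0,0,1.5,0,0,0,0],[0,0,1,0,0,0,0]],
])

```text
clock: 14.35
eef_pos: [0.5195, -0.1756, 0.114]
tool_rot: [[-0.634, 0.773, 0.003], [0.773, 0.634, 0.001], [-0.002, 0.003, -1.0]]
contact_force: [1.8, 3.3, 2.8]
gripper_width: 0.0195
```

```bash
python3 st.py
```

```text
[ 0.5195 -0.1756  0.114 ] [1.78 3.31 2.83] [ 0.733 -0.33   0.317] th 129.37 -65.5 14.35
```

servo_tool([
  [[0,0,0.5,0,0,0,0],[0,0,0.5,0,0,0,0],[0,0,0.5,0,0,0,0]],
])

```text
clock: 14.6
eef_pos: [0.5194, -0.1756, 0.114]
tool_rot: [[-0.614, 0.789, 0.003], [0.789, 0.614, 0.001], [-0.002, 0.003, -1.0]]
contact_force: [2.8, 5.1, 3.5]
gripper_width: 0.0194
```

```bash
python3 st.py
```

```text
[ 0.5194 -0.1756  0.114 ] [2.79 5.14 3.49] [ 0.873 -0.603  0.262] th 127.88 -64.0 14.6
```

servo_tool([
  [[0,0,0.5,0.0005,0.001,0,0],[0,0,0.5,0,0,0,0],[0,0,0.5,0,0,0,0]],
])

```text
clock: 14.85
eef_pos: [0.5195, -0.1754, 0.114]
tool_rot: [[-0.593, 0.805, 0.002], [0.805, 0.593, -0.001], [-0.002, 0.001, -1.0]]
contact_force: [2.8, 1.5, 4.7]
gripper_width: 0.0192
```

```bash
python3 st.py
```

```text
[ 0.5195 -0.1754  0.114 ] [2.79 1.5  4.69] [ 0.473 -0.599  0.27 ] th 126.37 -62.4 14.85
```

servo_tool([
  [[0,0,0.5,0,0,0,0],[0,0,0.5,0,0,0,0]],
])

```text
clock: 15.02
eef_pos: [0.5195, -0.1754, 0.1139]
tool_rot: [[-0.578, 0.816, 0.002], [0.816, 0.578, -0.001], [-0.002, 0.001, -1.0]]
contact_force: [3.5, 2.3, 4.2]
gripper_width: 0.0196
```

```bash
python3 st.py
```

```text
[ 0.5195 -0.1754  0.1139] [3.45 2.27 4.16] [ 0.425 -0.729  0.266] th 125.34 -61.4 15.0167
```

servo_tool([
  [[0,0,0.5,0,0.0006,0,0],[0,0,0.5,0,0,0,0]],
])

```text
clock: 15.18
eef_pos: [0.5196, -0.1753, 0.114]
tool_rot: [[-0.564, 0.826, 0.001], [0.826, 0.564, -0.001], [-0.002, 0.0, -1.0]]
contact_force: [2.6, 1.2, 4.9]
gripper_width: 0.0193
```

```bash
python3 st.py
```

```text
[ 0.5196 -0.1753  0.114 ] [2.64 1.18 4.94] [ 0.263 -0.556  0.261] th 124.36 -60.3 15.1833
```

servo_tool([
  [[0,0,0.5,0,0,0,0],[0,0,0.5,0,0,0,0]],
])

```text
clock: 15.35
eef_pos: [0.5196, -0.1753, 0.1139]
tool_rot: [[-0.55, 0.835, 0.001], [0.835, 0.55, -0.001], [-0.002, 0.0, -1.0]]
contact_force: [2.3, 2.7, 4.9]
gripper_width: 0.0193
```

```bash
python3 st.py
```

```text
[ 0.5196 -0.1753  0.1139] [2.27 2.71 4.87] [ 0.322 -0.554  0.235] th 123.35 -59.3 15.35
```

servo_tool([
  [[0,0,0.5,0,0,0,0],[0,0,0.5,0,0,0,0]],
])

```text
clock: 15.52
eef_pos: [0.5196, -0.1753, 0.114]
tool_rot: [[-0.535, 0.845, 0.002], [0.845, 0.535, -0.001], [-0.002, 0.001, -1.0]]
contact_force: [3.1, 1.5, 5.3]
gripper_width: 0.0191
```

```bash
python3 st.py
```

```text
[ 0.5196 -0.1753  0.114 ] [3.07 1.45 5.28] [ 0.303 -0.615  0.282] th 122.35 -58.3 15.5167
```

servo_tool([
  [[0,0,0.5,0,0,0,0],[0,0,0.5,0,0,0,0]],
])

```text
clock: 15.68
eef_pos: [0.5197, -0.1753, 0.1139]
tool_rot: [[-0.52, 0.854, 0.002], [0.854, 0.52, -0.001], [-0.002, 0.001, -1.0]]
contact_force: [3.0, 2.0, 4.4]
gripper_width: 0.0198
```

```bash
python3 st.py
```

```text
[ 0.5197 -0.1753  0.1139] [2.98 1.98 4.44] [ 0.274 -0.669  0.274] th 121.35 -57.3 15.6833
```

servo_tool([
  [[0,0,0.5,0,0,0,0],[0,0,0.5,0,0,0,0]],
])

```text
clock: 15.85
eef_pos: [0.5197, -0.1753, 0.114]
tool_rot: [[-0.505, 0.863, 0.002], [0.863, 0.505, -0.001], [-0.002, 0.001, -1.0]]
contact_force: [3.4, 2.0, 5.1]
gripper_width: 0.0196
```

```bash
python3 st.py
```

```text
[ 0.5197 -0.1753  0.114 ] [3.36 1.97 5.06] [ 0.326 -0.569  0.225] th 120.35 -56.3 15.85
```

servo_tool([
  [[0,0,0.5,0,0,0,0],[0,0,0.5,0,0,0,0]],
])

```text
clock: 16.02
eef_pos: [0.5197, -0.1753, 0.114]
tool_rot: [[-0.49, 0.872, 0.002], [0.872, 0.49, -0.001], [-0.002, 0.001, -1.0]]
contact_force: [3.0, 2.8, 5.7]
gripper_width: 0.0193
```

```bash
python3 st.py
```

```text
[ 0.5197 -0.1753  0.114 ] [2.97 2.8  5.65] [ 0.298 -0.638  0.236] th 119.35 -55.3 16.0167
```

servo_tool([
  [[0,0,0.5,0,0,0,0],[0,0,0.5,0,0,0,0]],
])

```text
clock: 16.18
eef_pos: [0.5197, -0.1753, 0.1139]
tool_rot: [[-0.475, 0.88, 0.002], [0.88, 0.475, -0.001], [-0.002, 0.001, -1.0]]
contact_force: [2.7, 2.5, 4.1]
gripper_width: 0.0194
```

```bash
python3 st.py
```

```text
[ 0.5197 -0.1753  0.1139] [2.72 2.46 4.07] [ 0.31  -0.628  0.323] th 118.35 -54.3 16.1833
```

servo_tool([
  [[0,0,0.5,0,0,0,0],[0,0,0.5,0,0,0,0]],
])

```text
clock: 16.35
eef_pos: [0.5197, -0.1753, 0.1139]
tool_rot: [[-0.459, 0.888, 0.002], [0.888, 0.459, -0.001], [-0.002, 0.001, -1.0]]
contact_force: [3.3, 1.6, 5.6]
gripper_width: 0.0197
```

```bash
python3 st.py
```

```text
[ 0.5197 -0.1753  0.1139] [3.3  1.56 5.59] [ 0.339 -0.603  0.239] th 117.35 -53.3 16.35
```

servo_tool([
  [[0,0,0.5,0,0,0,0],[0,0,0.5,0,0,0,0]],
])

```text
clock: 16.52
eef_pos: [0.5198, -0.1752, 0.1139]
tool_rot: [[-0.444, 0.896, 0.002], [0.896, 0.444, -0.001], [-0.002, 0.001, -1.0]]
contact_force: [3.3, 1.9, 5.6]
gripper_width: 0.0194
```

```bash
python3 st.py
```

```text
[ 0.5198 -0.1752  0.1139] [3.33 1.94 5.57] [ 0.363 -0.649  0.25 ] th 116.35 -52.3 16.5167
```

servo_tool([
  [[0,0,0.5,0,0,0,0],[0,0,0.5,0,0,0,0]],
])

```text
clock: 16.68
eef_pos: [0.5198, -0.1752, 0.1139]
tool_rot: [[-0.428, 0.904, 0.002], [0.904, 0.428, -0.001], [-0.002, 0.001, -1.0]]
contact_force: [2.6, 1.4, 5.4]
gripper_width: 0.0198
```

```bash
python3 st.py
```

```text
[ 0.5198 -0.1752  0.1139] [2.57 1.39 5.4 ] [ 0.307 -0.634  0.26 ] th 115.35 -51.3 16.6833
```

servo_tool([
  [[0,0,0.5,0,0,0,0],[0,0,0.5,0,0,0,0]],
])

```text
clock: 16.85
eef_pos: [0.5198, -0.1752, 0.1139]
tool_rot: [[-0.412, 0.911, 0.002], [0.911, 0.412, -0.001], [-0.002, 0.001, -1.0]]
contact_force: [3.1, 2.2, 5.9]
gripper_width: 0.0193
```

```bash
python3 st.py
```

```text
[ 0.5198 -0.1752  0.1139] [3.09 2.19 5.92] [ 0.334 -0.698  0.256] th 114.34 -50.3 16.85
```

servo_tool([
  [[0,0,0.5,0,0,0,0],[0,0,0.5,0,0,0,0]],
])

```text
clock: 17.02
eef_pos: [0.5198, -0.1752, 0.1139]
tool_rot: [[-0.396, 0.918, 0.002], [0.918, 0.396, -0.001], [-0.002, 0.001, -1.0]]
contact_force: [3.5, 2.2, 4.9]
gripper_width: 0.0193
```

```bash
python3 st.py
```

```text
[ 0.5198 -0.1752  0.1139] [3.5  2.19 4.89] [ 0.329 -0.711  0.253] th 113.35 -49.3 17.0167
```

servo_tool([
  [[0,0,0.5,0,0,0,0],[0,0,0.5,0,0,0,0]],
])

```text
clock: 17.18
eef_pos: [0.5198, -0.1752, 0.1139]
tool_rot: [[-0.381, 0.925, 0.002], [0.925, 0.381, -0.001], [-0.002, 0.001, -1.0]]
contact_force: [3.3, 1.1, 5.7]
gripper_width: 0.0194
```

```bash
python3 st.py
```

```text
[ 0.5198 -0.1752  0.1139] [3.33 1.14 5.66] [ 0.335 -0.707  0.563] th 112.38 -48.3 17.1833
```

The moment has jumped to 0.56 N m at 68° of turn. One more 0.5° step checks that it is solid.

servo_tool([
  [[0,0,0.3,0,0,0,0],[0,0,0,0,0,0,0]],
])

```text
clock: 17.35
eef_pos: [0.5198, -0.1752, 0.1139]
tool_rot: [[-0.377, 0.926, 0.002], [0.926, 0.377, -0.001], [-0.002, 0.001, -1.0]]
contact_force: [3.5, 1.5, 5.9]
gripper_width: 0.0192
```

```bash
python3 st.py
```

```text
[ 0.5198 -0.1752  0.1139] [3.5  1.47 5.89] [ 0.385 -0.75   0.665] th 112.16 -48.1 17.35
```

The ring is solid: 0.67 N m and no further turn. I unload the wind-up, withdraw straight up and return.

servo_tool([
  [[0,0,-0.8,0,0,0,0],[0,0,-0.7,0,0.001,0,0],[0,0,0,0,0,-0.001,0],[0,0,0,0,0,0,0]],
])

```text
clock: 17.68
eef_pos: [0.5196, -0.175, 0.114]
tool_rot: [[-0.4, 0.917, -0.001], [0.917, 0.4, -0.001], [-0.001, -0.001, -1.0]]
contact_force: [2.5, -1.7, 2.1]
gripper_width: 0.0193
```

```bash
python3 st.py
```

```text
[ 0.5196 -0.175   0.114 ] [ 2.54 -1.7   2.09] [-0.142 -0.512  0.122] th 113.56 -49.4 17.6833
```

Wind-up is released, with 0.12 N m residual, below the ring's 0.25 N m. Lifting out slowly.

servo_tool([
  [[0,0,0,0,0,-0.002,0],[0,0,0,0,0,-0.002,0],[0,0,0,0,0,-0.002,0],[0,0,0,0,0,-0.002,0],[0,0,0,0,0,-0.002,0],[0,0,0,0,0,-0.003,0],[0,0,0,0,0,0,0]],
])

```text
clock: 18.27
eef_pos: [0.5187, -0.174, 0.1273]
tool_rot: [[-0.4, 0.916, -0.003], [0.916, 0.4, 0.001], [0.002, -0.002, -1.0]]
contact_force: [0.6, 0.3, -2.3]
gripper_width: 0.0195
```

```bash
python3 st.py
```

```text
[ 0.5187 -0.174   0.1273] [ 0.56  0.25 -2.31] [-0.074 -0.036 -0.03 ] th 113.59 -49.5 18.2667
```

servo_tool([
  [[0,0,0,0,0,-0.01,0],[0,0,0,0,0,-0.015,0],[0,0,-7,0,0,0,0],[0,0,-7,0,0,0,0],[0,0,-7,0,0,0,0],[0,0,-7,0,0,0,0],[0,0,-7,0,0,0,0],[0,0,-7,0,0,0,0]],
])

```text
clock: 18.93
eef_pos: [0.5194, -0.1742, 0.1529]
tool_rot: [[-0.913, 0.408, -0.001], [0.408, 0.913, 0.0], [0.001, -0.0, -1.0]]
contact_force: [-0.6, 0.8, -2.3]
gripper_width: 0.0194
```

servo_tool([
  [[0,0,-7,0,0,0,0],[0,0,-7,0,0,0,0],[0,0,-5.3,0,0,0,0],[0,0,0,0,0,0,0],[0,0,0,0,0,0,0],[0,0,0,0,0,0,0]],
])

```text
clock: 19.43
eef_pos: [0.5198, -0.1742, 0.1526]
tool_rot: [[-0.996, 0.091, -0.0], [0.091, 0.996, 0.0], [0.0, 0.0, -1.0]]
contact_force: [-0.4, 0.3, -2.1]
gripper_width: 0.0191
```

```bash
python3 st.py
```

```text
[ 0.5198 -0.1742  0.1526] [-0.41  0.3  -2.13] [ 0.019 -0.027 -0.001] th 174.78 -110.6 19.4333
```

servo_tool([
  [[0,0,0,-0.0012,0.02,0,0],[0,0,0,-0.0012,0.04,0,0],[0,0,0,-0.0012,0.04,0,0],[0,0,0,-0.0012,0.04,0,0],[0,0,0,-0.0012,0.04,0,0],[0,0,0,-0.0012,0.04,0,0],[0,0,0,-0.0012,0.04,0,0],[0,0,0,-0.0012,0.0193,0,0]],
])

```text
clock: 20.1
eef_pos: [0.5542, 0.1074, 0.1527]
tool_rot: [[-0.996, 0.088, 0.0], [0.088, 0.996, 0.002], [-0.0, 0.002, -1.0]]
contact_force: [0.4, -0.7, -1.8]
gripper_width: 0.0193
```

servo_tool([
  [[0,0,0,0,0,0.02,0],[0,0,0,0,0,0.02,0],[0,0,0,0,0,0.01,0],[0,0,0,0,0,0,0],[0,0,0,0,0,0,0],[0,0,0,0,0,0,0],[0,0,0,0,0,0,0]],
])

```text
clock: 20.68
eef_pos: [0.5556, 0.1027, 0.1038]
tool_rot: [[-0.996, 0.09, 0.003], [0.09, 0.996, 0.0], [-0.003, 0.0, -1.0]]
contact_force: [0.0, -0.9, -3.3]
gripper_width: 0.0194
```

```bash
python3 st.py; python3 - <<'E'
from h import *
b=env.grab_frame("scene")[:,:,::-1]
u,v=map(int,pix("scene",(.555,.103,.06)));print(u,v)
cv2.imwrite("pics/c6.png",cv2.resize(np.clip(b[v-30:v+30,u-40:u+40]*1.5,0,255).astype(np.uint8),(800,600),interpolation=cv2.INTER_CUBIC))
E
```

```text
[0.5556 0.1027 0.1038] [ 0.01 -0.86 -3.26] [-0.018 -0.028  0.06 ] th 174.84 -81.5 20.6833
333 253
```

View pics/c6.png

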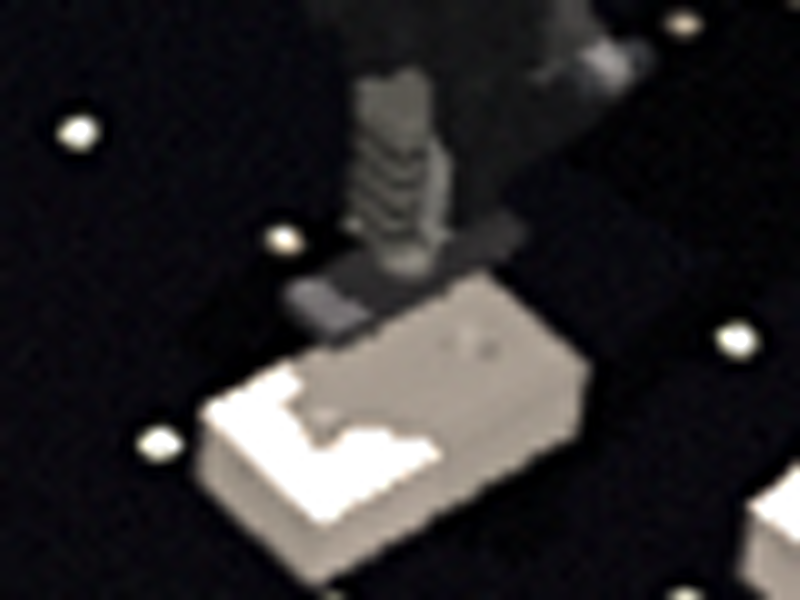

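The picture shows the spanner still upright in the jaws, its bar over the block and square to the two block holes at (322,420) and (470,343). The offset is about 1 to 2 mm toward +x, so I correct by 1 mm and descend.

servo_tool([
  [[0,0,0,0.001,0,0,0],[0,0,0,0,0,0.01,0],[0,0,0,0,0,0.01,0],[0,0,0,0,0,0.008,0],[0,0,0,0,0,0,0],[0,0,0,0,0,0,0],[0,0,0,0,0,0,0]],
])

```text
clock: 21.32
eef_pos: [0.5531, 0.1032, 0.0738]
tool_rot: [[-0.996, 0.089, -0.001], [0.089, 0.996, -0.0], [0.001, -0.0, -1.0]]
contact_force: [0.2, -0.0, -2.6]
gripper_width: 0.0194
```

servo_tool([
  [[0,0,0,0,0,0.002,0],[0,0,0,0,0,0.002,0],[0,0,0,0,0,0.002,0],[0,0,0,0,0,0.001,0],[0,0,0,0,0,0,0],[0,0,0,0,0,0,0]],
])

```text
clock: 21.82
eef_pos: [0.5533, 0.1031, 0.0673]
tool_rot: [[-0.996, 0.089, -0.0], [0.089, 0.996, 0.0], [0.0, 0.0, -1.0]]
contact_force: [0.1, -0.5, -2.0]
gripper_width: 0.0195
```

servo_tool([
  [[0,0,0,0,0,0.002,0],[0,0,0,0,0,0.002,0],[0,0,0,0,0,0.001,0],[0,0,0,0,0,0,0],[0,0,0,0,0,0,0]],
])

```text
clock: 22.23
eef_pos: [0.5533, 0.1031, 0.0622]
tool_rot: [[-0.996, 0.089, -0.0], [0.089, 0.996, -0.0], [0.0, -0.0, -1.0]]
contact_force: [-0.2, 0.4, -2.4]
gripper_width: 0.0198
```

servo_tool([
  [[0,0,0,0,0,0.0005,0],[0,0,0,0,0,0,0],[0,0,0,0,0,0,0]],
])

```text
clock: 22.48
eef_pos: [0.5533, 0.1031, 0.0621]
tool_rot: [[-0.996, 0.089, -0.0], [0.089, 0.996, -0.0], [0.0, -0.0, -1.0]]
contact_force: [-0.8, 0.6, 0.8]
gripper_width: 0.0194
```

It is seated (z 0.0621, first contact). I open and retract.

servo_tool([
  [[0,0,0,0,0,0,25],[0,0,0,0,0,0,35],[0,0,0,0,0,0,50],[0,0,0,0,0,0,55],[0,0,0,0,0,0,55],[0,0,0,0,0,0,55],[0,0,0,0,0,0,55]],
])

```text
clock: 23.07
eef_pos: [0.5534, 0.1031, 0.0618]
tool_rot: [[-0.996, 0.089, 0.0], [0.089, 0.996, -0.0], [-0.0, -0.0, -1.0]]
contact_force: [0.6, 0.0, 0.5]
gripper_width: 0.0467
```

servo_tool([
  [[0,0,0,0,0,-0.005,55],[0,0,0,0,0,-0.015,55],[0,0,0,0,0,-0.03,55],[0,0,0,0,0,-0.03,55],[0,0,0,0,0,-0.03,55],[0,0,0,0,0,-0.03,55]],
])

```text
clock: 23.57
eef_pos: [0.5531, 0.1031, 0.2035]
tool_rot: [[-0.996, 0.089, 0.0], [0.089, 0.996, 0.0], [-0.0, 0.0, -1.0]]
contact_force: [1.2, -0.1, 0.1]
gripper_width: 0.0468
```

servo_tool([
  [[0,0,0,0.04,0,-0.01,55],[0,0,0,0.04,0,0,55],[0,0,0,0.04,0,0,55],[0,0,0,0,0,0,55],[0,0,0,0,0,0,55]],
])

```text
clock: 23.98
eef_pos: [0.4312, 0.114, 0.2112]
tool_rot: [[-0.996, 0.088, -0.001], [0.088, 0.996, -0.0], [0.001, -0.0, -1.0]]
contact_force: [0.7, -0.1, 0.9]
gripper_width: 0.0468
```

```bash
python3 st.py; python3 - <<'E'
from h import *
b=env.grab_frame("scene")[:,:,::-1]; cv2.imwrite("pics/scene9.png",b); cv2.imwrite("pics/top9.png",env.grab_frame("top")[:,:,::-1])
k=lambda i,u,v:cv2.resize(i[v-40:v+40,u-40:u+40],(400,400),interpolation=cv2.INTER_CUBIC)
cv2.imwrite("pics/c7.png",np.hstack([k(b,333,253),k(b,276,205)]))
a=cv2.imread("pics/scene0.png"); d=cv2.absdiff(a,b).max(2)>60
n,_,st,_=cv2.connectedComponentsWithStats(d.astype(np.uint8)); print([list(x) for x in st[1:] if x[4]>8])
E
```

```text
[0.4312 0.114  0.2112] [ 0.69 -0.11  0.86] [-0.051 -0.016 -0.01 ] th 174.96 -79.2 23.9833
[[np.int32(260), np.int32(0), np.int32(38), np.int32(73), np.int32(1231)], [np.int32(304), np.int32(0), np.int32(9), np.int32(2), np.int32(15)], [np.int32(386), np.int32(0), np.int32(55), np.int32(65), np.int32(2222)], [np.int32(440), np.int32(0), np.int32(6), np.int32(8), np.int32(20)], [np.int32(427), np.int32(0), np.int32(76), np.int32(74), np.int32(972)], [np.int32(448), np.int32(0), np.int32(112), np.int32(146), np.int32(6281)], [np.int32(411), np.int32(43), np.int32(14), np.int32(8), np.int32(54)], [np.int32(269), np.int32(67), np.int32(224), np.int32(170), np.int32(7104)], [np.int32(387), np.int32(70), np.int32(38), np.int32(30), np.int32(544)], [np.int32(433), np.int32(78), np.int32(8), np.int32(7), np.int32(28)], [np.int32(441), np.int32(96), np.int32(3), np.int32(6), np.int32(10)], [np.int32(416), np.int32(119), np.int32(7), np.int32(8), np.int32(20)], [np.int32(431), np.int32(129), np.int32(6), np.int32(3), np.int32(13)], [np.int32(393), np.int32(167), np.int32(4), np.int32(5), np.int32(14)], [np.int32(394), np.int32(175), np.int32(4), np.int32(4), np.int32(10)], [np.int32(399), np.int32(176), np.int32(7), np.int32(7), np.int32(29)], [np.int32(423), np.int32(185), np.int32(11), np.int32(5), np.int32(40)], [np.int32(325), np.int32(258), np.int32(20), np.int32(11), np.int32(29)]]
```

View pics/c7.png

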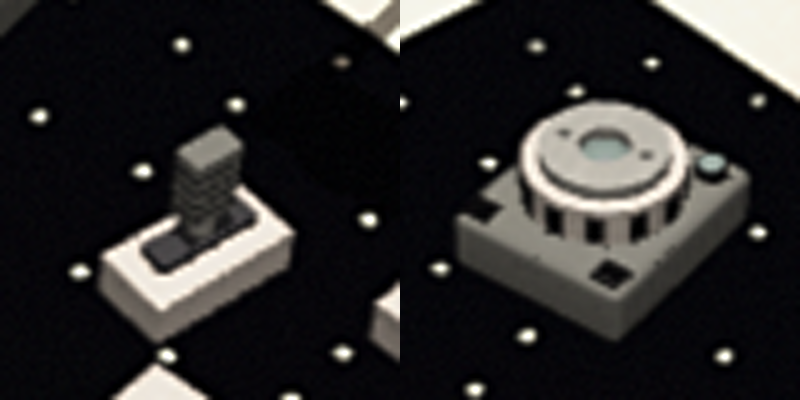

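The spanner stands upright and flat in its block. The ring's holes are now at crop (565,133) and (645,155), clearly turned. I check that angle and hand in.

```bash
python3 - <<'E'
from h import *
a,b=ray("scene",268.6,191.2,.082),ray("scene",284.6,195.6,.082); d=a-b
print(a,b,np.linalg.norm(d),np.degrees(np.arctan2(d[1],d[0])))
print(env.finish_job())
E
```

```text
[ 0.5325 -0.2026  0.082 ] [ 0.5087 -0.1541  0.082 ] 0.05402490166580591 -63.86181345447044
the job is handed in; nothing more can be done
None
```

The ring is turned up against its seat, the spanner is back upright in its own rest block, and the job is handed in. It took about 24 s of the 72 s allowed.

- **Setting the pins:** Feeling lightly (about 9 N at most), both pins dropped fully in. The tool went 8 mm below first contact with the ring face, until the crossbar landed.
- **Turning the ring:** I turned about 68° clockwise against a steady 0.25 to 0.3 N m. The resistance then rose sharply to 0.67 N m with no further turn. I stopped there, eased back 1.5° and lifted straight out. The highest downward push I read was about 9 N.
- **Putting the spanner back:** It went into the block without catching. It touched at the height it was picked up from, and I released it and moved clear.

**Last checks:**
- The final picture shows the spanner upright with its bar flat on the block.
- Comparing the scene-camera pictures from before and after, the only marked changes were the arm, its shadow and the spanner. I did not look at the cap, driver and jar one by one.
- The ring's holes measure about 64° clockwise of where they started, against 68° of tool turn. Play in the holes and reading error cover that gap.
- The two cameras differed by about 1 mm on the ring's centre. The feel placed the spanner about 2.5 mm off centre in the grip, where the pictures put it within about 1 to 2 mm. Neither caused any trouble.

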